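# Set the road for the pink tram

## Robot

A 7-joint arm with a two-finger parallel gripper is mounted at the origin on the work surface. World frame = base frame: x ahead of the robot, y to its left, z up, the work surface at z = 0. Lengths are in m, angles in rad, forces in N, time in s.
With the tool pointing down it reaches from about 0.425 to 0.8 m from the base axis. Payload 8.3 kg.
Tool frame: the origin (TCP) lies at the very end of the fingers, on their centre line; the grasp point (between the pads) lies 19 mm behind it; z points along the fingers, y is the line along which they close (so a half turn about z gives the same grasp; the last joint's range is limited). The gripper opens to 85 mm and grips with 20 to 120 N. Pads are 22 mm wide; open, the fingers measure 114 mm over their backs; the gripper's body (76 mm by 85 mm) begins 54 mm behind the grasp point. The pads swing forward as they close: fully open they stand 13 mm farther back than shut.
Start: joints at [1.074, 0.383, 0.016, 1.37, -0.006, 1.388, -0.046], TCP at [0.263, -0.567, 0.231] pointing down, gripper open.
Joint ranges: [-2.95, 2.95], [-0.25, 2.06], [-1.52, 1.56], [0.18, 2.33], [-1.44, 4.58], [0.02, 2.06], [-3.01, 3.01]. Speed limits (rad/s): [2.39, 2.39, 3.01, 3.01, 3.14, 3.14, 3.14].

## Interface

Orientations are given as a rotation vector (axis times angle).
In Python, from station import env gives the robot as it stands. The module is installed in compiled form; this text tells all that it offers.
- The arm moves only by the tool move_arm, never from a script. Its argument "plan" is one flat list of numbers, 7 for each row, row after row: the opening, from 0 (shut) to 1 (fully open), then the shift along the tool's x, y, z in cm, then the turn, a rotation vector about the tool's x, y, z in rad. In form: [claw, x, y, z, ax, ay, az, claw, x, y, z, ax, ay, az, ...]. A call has exactly 10 rows; each row shifts and turns the commanded pose from where the row before left it, along the tool's axes as they then stand; what a row does not reach is not made up. A row lasts 1/8 s, in which the tool goes at most 62.5 mm and 10.7 degrees, less where a joint would pass 70% of its speed; a pose out of reach is approached as far as the arm can. A call with a gripper value outside its range is refused whole. The fingers move at their own pace and stop on an object; "squeeze" is the grip in N (left out, the last holds). Time passes only in rows, so rows that do not move let the fingers close, or fill a call up. It gives the time, the measured TCP pose, the force, the opening and the grip force at its end, in the units of the state.
- env.sense(): the state, without advancing time (a new reading comes with each control period).
- env.snapshot(name): name is "scene" or "side" or "wrist"; returns the picture (480x640x3 uint8, blue, green, red); there is no depth.
- env.camera_info(name): a dict with "intrinsics" (3x3 intrinsics, pixels), "k1" (the pictures are not rectified: a ray, as slopes to the right and down, at radius r is drawn at 1 + k1 r^2 times it, then the intrinsics apply), "pose" (4x4, takes a point from camera to world coordinates); the wrist camera has in their place "T_tool_cam" (4x4, takes a point from camera to tool coordinates, whose origin is the TCP and whose axes are the flange's). Camera axes: x right, y down, z forward; pixel columns grow to the right and rows downward; lengths in m; the calibration is good to about 2 mm. A picture is of the moment at which its call begins: read the wrist's pose just before it. camera_info takes no time and is no camera call.
- env.sign_off(): hands the job in; it is judged then, once.
The state is a dict: "time": time; "joints": joint angles; "joint_vel": joint speeds; "effort": joint torques, N m; "tcp_pos": TCP position; "tcp_rot": TCP orientation; "contact_force": force on the tool from outside, world axes, zero at the start; "moment": the same for the moment, N m; "gripper_width": finger opening in m; "finger_force": force on a finger pad.
Only numpy, scipy, OpenCV 4.12 (cv2) and the standard library are available. Lean on these libraries where they do the work, as an engineer would, in place of code of your own. Each camera call takes 0.05 s, during which the arm holds its last target. There are 200 camera calls.

## Task

Set the road for the pink tram by pressing the raised ends of three rockers fully down, one after the other: first red (closes the crossing gate), then yellow (sets the points), then green (clears the signal). Leave all three over and the blue rocker as it is, and do not lift, push or knock the tram, the cattle ramp or the footbridge.

Things in the scene. Friction and masses are not known exactly. Their poses are not given: they have to be found in the camera images.
- board: Pine train board, 360 x 600 mm, fixed. Origin on the work surface under its centre; x points away from the robot, y left along the board, z up; its top is at z = 63 mm. In this frame, mm: tracks along y at x 30 (40 wide, 12 high); crossing gate at x 72, y 78 and signal at x 135, y 0, reaching z 200 and 185; points at x 30, y 135 to 195; clamp at x 100, y 300, up to z 135.
- red_press (a point): Centre of the white dot near the raised end of the red rocker's top face: press here, straight down. It is 28 mm from the pivot (towards the board's -x), about 45 mm above the board's top, 11 mm lower when fully over. Plate 80 (along board x) x 40 x 10 mm; its base is 18 mm high. Four rockers in a row along board y, 70 mm apart, up to 8 mm out of line, colours in any order.
- yellow_press (a point): Centre of the white dot near the raised end of the yellow rocker's top face: press here, straight down. It is 28 mm from the pivot (towards the board's -x), about 45 mm above the board's top, 11 mm lower when fully over. Plate 80 (along board x) x 40 x 10 mm; its base is 18 mm high. Four rockers in a row along board y, 70 mm apart, up to 8 mm out of line, colours in any order.
- green_press (a point): Centre of the white dot near the raised end of the green rocker's top face: press here, straight down. It is 28 mm from the pivot (towards the board's -x), about 45 mm above the board's top, 11 mm lower when fully over. Plate 80 (along board x) x 40 x 10 mm; its base is 18 mm high. Four rockers in a row along board y, 70 mm apart, up to 8 mm out of line, colours in any order.
- blue_press (a point): Centre of the white dot near the raised end of the blue rocker's top face: press here, straight down. It is 28 mm from the pivot (towards the board's -x), about 45 mm above the board's top, 11 mm lower when fully over. Plate 80 (along board x) x 40 x 10 mm; its base is 18 mm high. Four rockers in a row along board y, 70 mm apart, up to 8 mm out of line, colours in any order.
- red_rocker (a joint): Angle of the red rocker, rad: 0 to 0.05 at the start (end nearer the robot raised), 0.40 fully over (that end down on its stop). A friction pivot with no spring: it stays where it is left; about 3 N on the dot moves it (up to 5 N if pressed nearer the pivot). It works the crossing gate (gate closed when pressed).
- yellow_rocker (a joint): Angle of the yellow rocker, rad: 0 to 0.05 at the start (end nearer the robot raised), 0.40 fully over (that end down on its stop). A friction pivot with no spring: it stays where it is left; about 3 N on the dot moves it (up to 5 N if pressed nearer the pivot). It works the points tongue.
- green_rocker (a joint): Angle of the green rocker, rad: 0 to 0.05 at the start (end nearer the robot raised), 0.40 fully over (that end down on its stop). A friction pivot with no spring: it stays where it is left; about 3 N on the dot moves it (up to 5 N if pressed nearer the pivot). It works the signal arm (arm raised when pressed).
- blue_rocker (a joint): Angle of the blue rocker, rad: 0 to 0.05 at the start (end nearer the robot raised), 0.40 fully over (that end down on its stop). A friction pivot with no spring: it stays where it is left; about 3 N on the dot moves it (up to 5 N if pressed nearer the pivot). It is connected to nothing needed here and stays as it is.
- tram: Pink wooden tram, 100 mm long (its y) x 36 mm x 58 mm high, loose on the track between the rockers and the signal. Origin at the centre of its underside. Not to be disturbed.
- ramp: Wooden cattle ramp, about 90 x 44 x 57 mm high, loose on the board left of the rockers. Origin at the centre of its underside. Not to be disturbed.
- footbridge: Small green footbridge, 84 x 36 mm, 60 mm high, loose on the board right of the rockers. Origin at the centre of its underside. Not to be disturbed.

How it is judged:
By the outcome, as a careful person would: the job done as asked, in the order asked, and still so for the second after the job is handed in, with the robot touching nothing.
It also fails if it takes over 40 s, if anything falls off the work surface, if the arm or the gripper's body presses on something with over 40 N, if the wrist force passes 120 N, or if a joint passes its speed limit or range.

## Working session

There is one attempt and no reset: what is moved stays moved. The work goes in short steps, Python scripts to look and compute and a tool call to move; the robot and the scene stay as the last step left them, time stands still between calls to the robot, and variables do not carry over. Pictures are saved under pics/ and viewed, at most 10 in all, crops included, and the job is handed in when it is done.

Besides the shell and the picture viewer there is one more tool, called after "Call:" as a command line: name --argument value ..., lists and objects as JSON in quotes. move_arm: Moves the arm, as the interface text tells. Its arguments: {"type":"object","properties":{"plan":{"type":"array"},"squeeze":{"type":"number"}},"required":["plan"]}

```bash
mkdir -p pics; python3 - <<'E'
from station import env
import cv2,numpy as np
np.set_printoptions(precision=4,suppress=True)
for n in("scene","side"):
    cv2.imwrite(f"pics/{n}0.png",env.snapshot(n)); c=env.camera_info(n); print(n,c)
s=env.sense(); print(s)
E
```

```text
scene {'intrinsics': array([[538.106 ,   0.    , 319.6905],
       [  0.    , 538.106 , 242.8832],
       [  0.    ,   0.    ,   1.    ]]), 'k1': -0.05203559706340984, 'pose': array([[-0.8176,  0.4475, -0.3623,  0.9558],
       [ 0.5755,  0.6163, -0.5375,  0.5403],
       [-0.0172, -0.648 , -0.7615,  0.8558],
       [ 0.    ,  0.    ,  0.    ,  1.    ]])}
side {'intrinsics': array([[480.4675,   0.    , 322.8999],
       [  0.    , 480.4675, 242.3632],
       [  0.    ,   0.    ,   1.    ]]), 'k1': -0.11218451551292641, 'pose': array([[ 0.8405, -0.3729,  0.3931,  0.3088],
       [-0.5418, -0.5904,  0.5982, -0.4323],
       [ 0.009 , -0.7158, -0.6983,  0.6272],
       [ 0.    ,  0.    ,  0.    ,  1.    ]])}
{'time': 0.1, 'joints': array([ 1.0741,  0.3841,  0.0164,  1.371 , -0.0063,  1.3882, -0.0465]), 'joint_vel': array([ 0.0009, -0.0011, -0.0018, -0.0016,  0.0015, -0.0011,  0.0003]), 'effort': array([  0.0036, -62.9128,   0.8478, -37.2756,   0.0168,   0.0104,
         0.    ]), 'tcp_pos': array([ 0.2625, -0.5667,  0.2304]), 'tcp_rot': array([-3.0663, -0.6758,  0.0007]), 'contact_force': array([ 0.0053,  0.0173, -0.5251]), 'moment': array([ 0.0155, -0.01  , -0.0216]), 'finger_force': 0.0, 'gripper_width': 0.08550335379942751}
```

View pics/scene0.png

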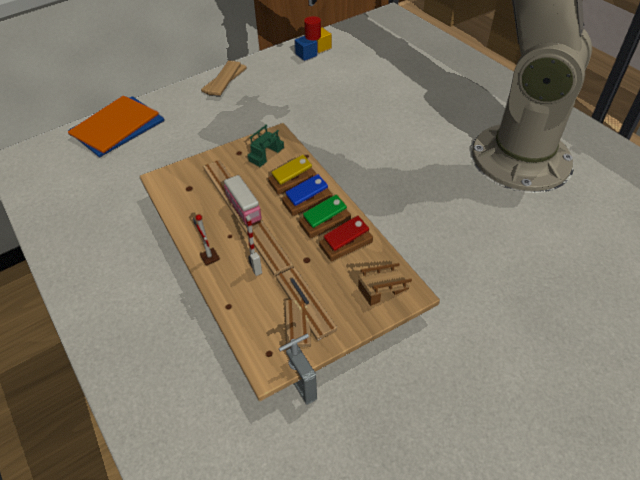

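View pics/side0.png

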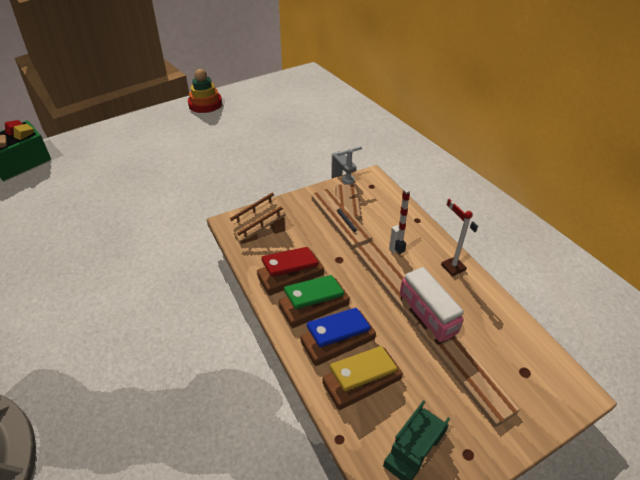

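Scene: dots at about red (358,234), green (338,212), blue (318,184), yellow (303,162). Side: red (274,263), green (297,293), blue (321,329), yellow (346,372). The row order from the robot's left is red, green, blue, yellow. Next I refine and triangulate these.

```bash
cat > h.py <<'E'
from station import env
import cv2,numpy as np
from scipy.optimize import least_squares
np.set_printoptions(precision=4,suppress=True)
def proj(n,p):
    c=env.camera_info(n);T=c["pose"];q=(np.asarray(p)-T[:3,3])@T[:3,:3]
    s=q[:2]/q[2];s=s*(1+c["k1"]*(s@s));K=c["intrinsics"];return K[:2,:2]@s+K[:2,2]
def tri(a,b):
    r=least_squares(lambda p:np.r_[proj("scene",p)-a,proj("side",p)-b],[.6,0,.1]);return r.x,np.abs(r.fun).max()
def plane(n,uv,z):
    return least_squares(lambda p:proj(n,[p[0],p[1],z])-uv,[.6,0]).x
def dot(im,uv,R=11):
    u,v=map(int,uv);w=im[v-R:v+R+1,u-R:u+R+1].astype(float).min(2)
    m=(w>max(90,w.max()*.7)).astype(np.uint8)
    k,l,st,ce=cv2.connectedComponentsWithStats(m)
    j=1+np.argmin(np.hypot(*(ce[1:]-R).T)-st[1:,4]*.05);wt=w*(l==j);yy,xx=np.mgrid[-R:R+1,-R:R+1]
    return np.array([u+(wt*xx).sum()/wt.sum(),v+(wt*yy).sum()/wt.sum()]),st[j,4]
E
python3 - <<'E'
from h import *
A=cv2.imread("pics/scene0.png");B=cv2.imread("pics/side0.png")
g={"red":((358,234),(274,263)),"green":((340,210),(297,293)),"blue":((320,183),(321,329)),"yellow":((304,160),(346,372))}
for k,(a,b) in g.items():
    a,na=dot(A,a);b,nb=dot(B,b);p,e=tri(a,b);print(k,a,na,b,nb,p,e)
for n,L in {"scene":[(141,177),(283,124),(438,300),(262,397)],"side":[(208,220),(376,166),(615,403)]}.items():
    for u in L: print(n,u,plane(n,u,.063))
print("fb",plane("scene",(265,150),.09))
cv2.imwrite("pics/c.png",np.hstack([cv2.resize(A[140:260,250:390],None,fx=2.8,fy=2.8),cv2.resize(B[240:400,250:410],None,fx=2.1,fy=2.1)]))
E
```

```text
red [358.0248 223.9682] 15 [273.0837 261.8499] 32 [0.5156 0.0168 0.1086] 0.2133762004241362
green [336.2295 201.6639] 21 [296.8033 293.0421] 40 [ 0.5145 -0.0541  0.1094] 0.30256078852551127
blue [317.7147 181.0652] 24 [320.7371 329.4999] 55 [ 0.5096 -0.1237  0.1089] 0.2381713518953461
yellow [302.1833 160.6858] 18 [345.1957 372.0175] 59 [ 0.5005 -0.1933  0.1097] 0.16760764097966785
scene (141, 177) [ 0.7867 -0.405 ]
scene (283, 124) [ 0.4345 -0.3768]
scene (438, 300) [0.4855 0.2125]
scene (262, 397) [0.834  0.1866]
side (208, 220) [0.485  0.2076]
side (376, 166) [0.8371 0.1796]
side (615, 403) [ 0.7879 -0.4102]
fb [ 0.5344 -0.2907]
```

View pics/c.png

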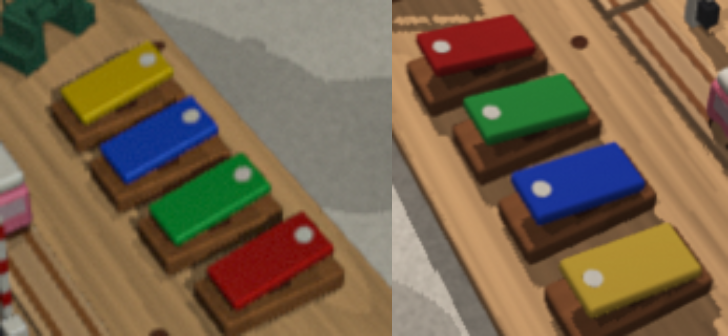

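Dots triangulate to z ≈ 0.109 (expected 0.108), spacing 70 mm; board yaw is about -4.6°. I'll shut the gripper, turn it 0.515 rad to line up with the board, then travel.

Call:
move_arm --plan '[0,0,0,0,0,0,0.172,0,0,0,0,0,0,0.172,0,0,0,0,0,0,0.171,0,2,-5.5,0,0,0,0,0,2,-5.5,0,0,0,0,0,2,-5.5,0,0,0,0,0,2,-5.5,0,0,0,0,0,2,-5.5,0,0,0,0,0,2,-5.5,0,0,0,0,0,2,-5.5,0,0,0,0]'

```text
time: 1.35
tcp_pos: [0.4338, -0.1928, 0.2312]
tcp_rot: [3.139, -0.128, -0.0]
contact_force: [0.8, -0.6, 0.4]
gripper_width: 0.0001
finger_force: 0.0
```

```bash
cat >> h.py <<'E'
D={"red":[.5156,.0168,.1086],"green":[.5145,-.0541,.1094],"blue":[.5096,-.1237,.1089],"yellow":[.5005,-.1933,.1097]}
from scipy.spatial.transform import Rotation as Ro
def delta(k):
    s=env.sense();R=Ro.from_rotvec(s["tcp_rot"]).as_matrix()
    print(k,s["time"],s["tcp_pos"],"d_tool_cm",100*(np.array(D[k])-s["tcp_pos"])@R,"F",s["contact_force"],"yaw",np.degrees(np.arctan2(R[1,0],R[0,0])),"zt",R[:,2],s["gripper_width"])
E
python3 -c "from h import *;delta('red')"
```

```text
red 1.35 [ 0.4338 -0.1928  0.2312] d_tool_cm [  6.4577 -21.5593  12.255 ] F [ 0.7943 -0.6273  0.3601] yaw -4.657814036709241 zt [-0.0002 -0.     -1.    ] 6.521372336648703e-05
```

Call:
move_arm --plan '[0,1.6,-5.4,0,0,0,0,0,1.6,-5.4,0,0,0,0,0,1.6,-5.4,0,0,0,0,0,1.65,-5.4,0,0,0,0,0,0,0,3.5,0,0,0,0,0,0,3.5,0,0,0,0,0,0,3,0,0,0,0,0,0,0,0,0,0,0,0,0,0,0,0,0,0,0,0,0,0,0,0]'

```text
time: 2.6
tcp_pos: [0.5163, 0.0154, 0.1329]
tcp_rot: [-3.139, 0.128, -0.004]
contact_force: [0.3, 0.1, 0.1]
gripper_width: 0.0
finger_force: 0.0
```

```bash
python3 - <<'E'
from h import *
delta('red')
A=env.snapshot("scene");B=env.snapshot("side")
cv2.imwrite("pics/d.png",np.hstack([cv2.resize(A[120:300,240:440],(400,360)),cv2.resize(B[180:360,200:400],(400,360))]))
E
```

```text
red 2.6 [0.5163 0.0154 0.1329] d_tool_cm [-0.0829 -0.1306  2.4295] F [0.3162 0.1012 0.0602] yaw -4.657538161777202 zt [ 0.0026  0.0001 -1.    ] 4.6877333604497626e-06
```

View pics/d.png

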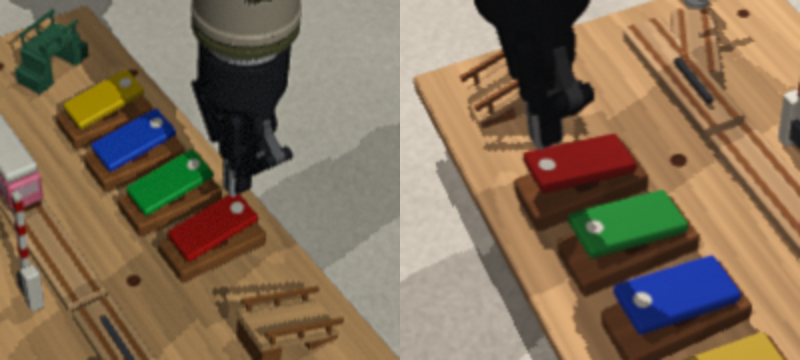

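Two-view crop: closed finger tips stand right above the red dot (scene crop 238,192 over dot 236,207); nothing else is near. Pressing.

Call:
move_arm --plan '[0,-0.1,-0.1,0.5,0,0,0,0,0,0,0.5,0,0,0,0,0,0,0.5,0,0,0,0,0,0,0.4,0,0,0,0,0,0,0.4,0,0,0,0,0,0,0.3,0,0,0,0,0,0,0.3,0,0,0,0,0,0,0.3,0,0,0,0,0,0,0,0,0,0,0,0,0,0,0,0,0]'

```text
time: 3.95
tcp_pos: [0.5148, 0.0164, 0.0993]
tcp_rot: [-3.139, 0.128, -0.001]
contact_force: [0.0, -0.9, -0.7]
gripper_width: -0.0003
finger_force: 0.0
```

```bash
python3 -c "from h import *;delta('red')"
```

```text
red 3.95 [0.5148 0.0164 0.0993] d_tool_cm [ 0.078  -0.0489 -0.9261] F [ 0.0361 -0.9476 -0.6921] yaw -4.6547579938460455 zt [ 0.0009  0.0001 -1.    ] -0.00030982430750831844
```

Call:
move_arm --plan '[0,0,0,0.2,0,0,0,0,0,0,0,0,0,0,0,0,0,0.1,0,0,0,0,0,0,0,0,0,0,0,0,0,0,0,0,0,0,0,0,0,0,0,0,0,0,0,0,0,0,0,0,0,0,0,0,0,0,0,0,0,0,0,0,0,0,0,0,0,0,0,0]'

```text
time: 5.2
tcp_pos: [0.515, 0.0164, 0.0978]
tcp_rot: [3.139, -0.128, 0.003]
contact_force: [-5.9, 0.2, 13.0]
gripper_width: 0.0003
finger_force: 7.3
```

```bash
python3 - <<'E'
from h import *
delta('red')
A=env.snapshot("scene");B=env.snapshot("side")
cv2.imwrite("pics/e.png",np.hstack([cv2.resize(A[120:300,240:440],(400,360)),cv2.resize(B[180:360,200:400],(400,360))]))
E
```

```text
red 5.2 [0.515  0.0164 0.0978] d_tool_cm [ 0.0557 -0.0433 -1.0792] F [-5.9038  0.1907 13.0422] yaw -4.656391427378708 zt [ 0.0019 -0.0003 -1.    ] 0.00033401768763071
```

View pics/e.png

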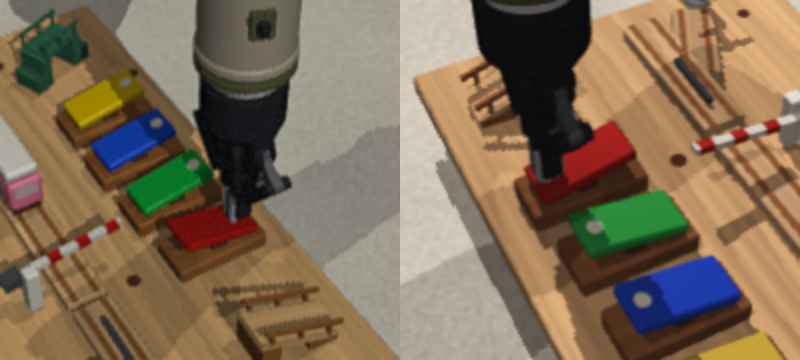

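The crossing gate has dropped and the red rocker is tilted over, with 13 N against the stop. I'll lift, cross to yellow and check the position.

Call:
move_arm --plan '[0,0,0,-3,0,0,0,0,0,0,-3,0,0,0,0,0,5.25,0,0,0,0,0,0.1,5.25,0,0,0,0,0,0.1,5.25,0,0,0,0,0,0.1,5.25,0,0,0,0,0,0,0,1.5,0,0,0,0,0,0,1,0,0,0,0,0,0,0,0,0,0,0,0,0,0,0,0,0]'

```text
time: 6.55
tcp_pos: [0.5008, -0.1918, 0.1316]
tcp_rot: [-3.139, 0.124, -0.001]
contact_force: [-0.2, 0.4, 0.2]
gripper_width: 0.0001
finger_force: 0.0
```

```bash
python3 -c "from h import *;delta('yellow')"
```

```text
yellow 6.55 [ 0.5008 -0.1918  0.1316] d_tool_cm [-0.022   0.1522  2.1887] F [-0.2299  0.4431  0.1669] yaw -4.520975065229877 zt [ 0.0004  0.0003 -1.    ] 0.00010060168292587544
```

Call:
move_arm --plan '[0,0,0.15,0.5,0,0,0,0,0,0,0.5,0,0,0,0,0,0,0.5,0,0,0,0,0,0,0.4,0,0,0,0,0,0,0.4,0,0,0,0,0,0,0.3,0,0,0,0,0,0,0.3,0,0,0,0,0,0,0.3,0,0,0,0,0,0,0.2,0,0,0,0,0,0,0,0,0,0]'

```text
time: 7.8
tcp_pos: [0.4997, -0.1947, 0.0978]
tcp_rot: [3.139, -0.128, -0.001]
contact_force: [-8.0, 2.0, 9.6]
gripper_width: -0.0003
finger_force: 5.5
```

```bash
python3 -c "from h import *;delta('yellow')"
```

```text
yellow 7.8 [ 0.4997 -0.1947  0.0978] d_tool_cm [ 0.0679 -0.1411 -1.1935] F [-8.0072  1.9602  9.5693] yaw -4.662691988539515 zt [-0.0009 -0.     -1.    ] -0.00026003537520553834
```

Call:
move_arm --plan '[0,0,0,0.1,0,0,0,0,0,0,0,0,0,0,0,0,0,0,0,0,0,0,0,0,0,0,0,0,0,0,0,0,0,0,0,0,0,0,0,0,0,0,0,0,0,0,0,0,0,0,0,0,0,0,0,0,0,0,0,0,0,0,0,0,0,0,0,0,0,0]'

```text
time: 9.05
tcp_pos: [0.4997, -0.1947, 0.0975]
tcp_rot: [3.139, -0.128, -0.001]
contact_force: [-10.9, 2.7, 16.3]
gripper_width: 0.0003
finger_force: 9.2
```

```bash
python3 - <<'E'
from h import *
delta('yellow');delta('green')
A=env.snapshot("scene");B=env.snapshot("side")
cv2.imwrite("pics/f.png",np.hstack([cv2.resize(A[120:340,240:440],(400,440)),cv2.resize(B[190:410,220:420],(400,440))]))
E
```

```text
yellow 9.05 [ 0.4997 -0.1947  0.0975] d_tool_cm [ 0.0644 -0.141  -1.2171] F [-10.9371   2.6677  16.3413] yaw -4.661136453231686 zt [-0.0005 -0.0004 -1.    ] 0.0003228052326862737
green 9.05 [ 0.4997 -0.1947  0.0975] d_tool_cm [  0.3287 -14.1288  -1.1927] F [-10.9371   2.6677  16.3413] yaw -4.661136453231686 zt [-0.0005 -0.0004 -1.    ] 0.0003228052326862737
```

View pics/f.png

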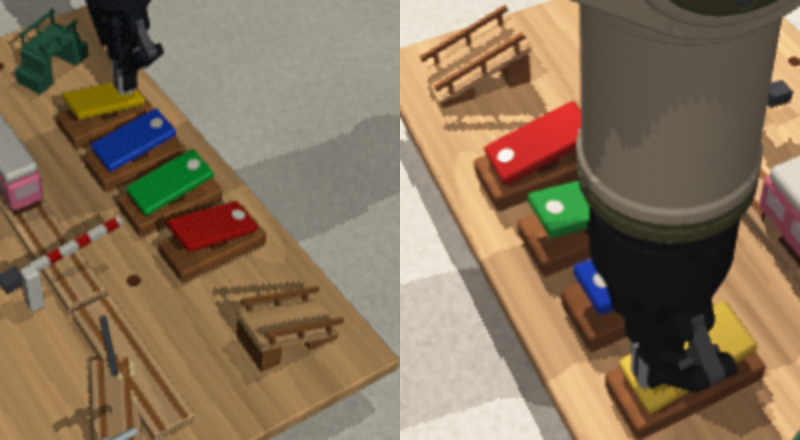

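Yellow is over and the points tongue has swung (scene crop 108,345). Red is still down and blue is unchanged. Next is green.

Call:
move_arm --plan '[0,0,0,-3,0,0,0,0,0,0,-3,0,0,0,0,0.1,-4.7,0,0,0,0,0,0.1,-4.7,0,0,0,0,0,0.1,-4.7,0,0,0,0,0,0,0,0,0,0,0,0,0,0,1.5,0,0,0,0,0,0,1,0,0,0,0,0,0,0,0,0,0,0,0,0,0,0,0,0]'

```text
time: 10.4
tcp_pos: [0.5147, -0.0549, 0.1313]
tcp_rot: [-3.139, 0.129, 0.0]
contact_force: [-0.1, 0.0, 0.2]
gripper_width: -0.0002
finger_force: 0.0
```

```bash
python3 -c "from h import *;delta('green')"
```

```text
green 10.4 [ 0.5147 -0.0549  0.1313] d_tool_cm [-0.0229 -0.0755  2.187 ] F [-0.0842  0.0273  0.1983] yaw -4.708107040557995 zt [-0.      0.0001 -1.    ] -0.00022298764994925396
```

Call:
move_arm --plan '[0,0,0,0.6,0,0,0,0,0,0,0.5,0,0,0,0,0,0,0.5,0,0,0,0,0,0,0.4,0,0,0,0,0,0,0.4,0,0,0,0,0,0,0.4,0,0,0,0,0,0,0.3,0,0,0,0,0,0,0.3,0,0,0,0,0,0,0,0,0,0,0,0,0,0,0,0,0]'

```text
time: 11.65
tcp_pos: [0.514, -0.0542, 0.0978]
tcp_rot: [3.139, -0.127, -0.002]
contact_force: [-7.5, 1.2, 11.3]
gripper_width: 0.0002
finger_force: 6.2
```

```bash
python3 -c "from h import *;delta('green')"
```

```text
green 11.65 [ 0.514  -0.0542  0.0978] d_tool_cm [ 0.0467 -0.0152 -1.1619] F [-7.486   1.2062 11.3172] yaw -4.649042821242262 zt [-0.0011 -0.0001 -1.    ] 0.00015666900555881116
```

Press 1 mm more, then lift clear and back off.

Call:
move_arm --plan '[0,0,0,0.1,0,0,0,0,0,0,0,0,0,0,0,0,0,0,0,0,0,0,0,0,0,0,0,0,0,0,0,-2,0,0,0,0,0,0,-4,0,0,0,0,0,0,-5,0,0,0,0,0,0,-4,0,0,0,0,0,0,0,0,0,0,0,0,0,0,0,0,0]'

```text
time: 12.9
tcp_pos: [0.5146, -0.0544, 0.2457]
tcp_rot: [-3.139, 0.127, 0.0]
contact_force: [0.0, -0.2, 0.1]
gripper_width: -0.0001
finger_force: 0.0
```

```bash
python3 - <<'E'
from h import *
delta('green')
A=env.snapshot("scene");B=env.snapshot("side")
cv2.imwrite("pics/g.png",np.hstack([cv2.resize(A[110:350,180:440],(400,370)),cv2.resize(B[170:410,220:480],(400,370))]))
E
```

```text
green 12.9 [ 0.5146 -0.0544  0.2457] d_tool_cm [-0.0089 -0.0246 13.6277] F [ 0.0388 -0.1585  0.052 ] yaw -4.650630334572997 zt [-0.0001  0.     -1.    ] -0.00014763854207233487
```

View pics/g.png

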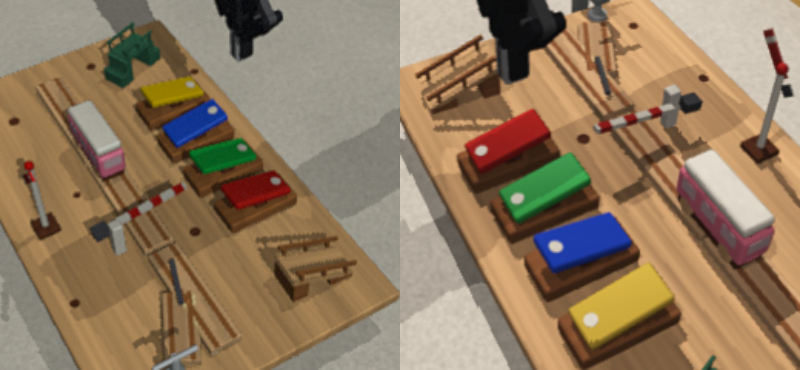

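Red, green and yellow are tilted over and blue is not. The gate is closed, the points are set, the signal arm is raised and the loose pieces are where they were. I'll check the dot heights before handing in.

```bash
python3 - <<'E'
from h import *
A=env.snapshot("scene");B=env.snapshot("side")
ok=True
for k,p in D.items():
    q=np.array(p)-[0.002,0,0 if k=="blue" else .011]
    a,na=dot(A,proj("scene",q),7);b,nb=dot(B,proj("side",q),7);r,e=tri(a,b);print(k,na,nb,r,e,"drop",p[2]-r[2])
    ok&=abs(p[2]-r[2]-(0 if k=="blue" else .011))<.002
print(ok)
if ok: print(env.sign_off())
E
```

```text
red 20 36 [0.5132 0.0161 0.0988] 0.22291759165341318 drop 0.009824834089593504
green 16 49 [ 0.5129 -0.0538  0.0987] 0.3015759758791887 drop 0.010723512039036612
blue 24 55 [ 0.5097 -0.1237  0.1089] 0.23466335680137718 drop -3.679254131054577e-05
yellow 15 69 [ 0.4989 -0.1929  0.0989] 0.13424639229396007 drop 0.01080738048091634
True
the job is handed in; nothing more can be done
None
```

I pressed red, yellow and green fully over in that order, left blue as it was, kept the tram, ramp and footbridge undisturbed in the pictures, and handed the job in at about 13 s.

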